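# Rack the coated pots in reverse order

### The job

Move the four dark red pots one by one from the painting board to the cork pads of the drying rack, in reverse order: as seen from the robot, the leftmost pot of the board goes on the rightmost pad, the second from the left on the second from the right, and so on. Set each down gently, upright and centred on its pad, let go of it, and do not tip any pot or disturb the bowl of colour on the board.

Things in the scene. Friction and masses are not known exactly. Their poses are not given: they have to be found in the camera images.
- beaker: tall ribbed open beaker, dark red, 85 high, outer diameter 50 at the foot widening to 58 at 30 up and 60 at the rim, wall 4, about 160 g; the largest round mouth of the two tall open pots (sizes in mm). Loose. Origin: centre of its underside; z up along its axis, its yaw is of no importance. Starts upright on its own wooden disc (bat; top 28 mm above the table) on the painting board, in any place of the row.
- bowl_pot: low open bowl, dark red, 50 high, outer diameter 44 at the foot, widening to 64 at 20 up, then nearly straight to 66 at the rim, wall 4, about 140 g; the lowest of the four with the widest mouth (sizes in mm). Loose. Origin: centre of its underside; z up along its axis, its yaw is of no importance. Starts upright on its own wooden disc (bat; top 28 mm above the table) on the painting board, in any place of the row.
- tumbler: narrow straight open tumbler, dark red, 72 high, outer diameter 42 at the foot to 44 at the rim, wall 4, about 120 g (sizes in mm). Loose. Origin: centre of its underside; z up along its axis, its yaw is of no importance. Starts upright on its own wooden disc (bat; top 28 mm above the table) on the painting board, in any place of the row.
- vase: bottle-shaped closed vase, dark red, 98 high: round belly 64 across at 22 up, narrowing to a straight neck of diameter 30 from 60 up to the top, small black mouth disc on top, about 200 g (sizes in mm). Loose. Origin: centre of its underside; z up along its axis, its yaw is of no importance. Starts upright on its own wooden disc (bat; top 28 mm above the table) on the painting board, in any place of the row.
- bat_beaker: fixed plain wooden disc, 80 mm across, 10 thick, that the beaker stands on at the start: marks its place in the starting row. The four discs look alike, 88 mm apart in a straight row on the painting board (dark plank, top 18 mm above the table); any order. Origin: centre of its underside, 18 mm above the table. y axis: along the row, to the left seen from the robot; z up.
- bat_bowl_pot: fixed plain wooden disc, 80 mm across, 10 thick, that the bowl stands on at the start: marks its place in the starting row. The four discs look alike, 88 mm apart in a straight row on the painting board (dark plank, top 18 mm above the table); any order. Origin: centre of its underside, 18 mm above the table. y axis: along the row, to the left seen from the robot; z up.
- bat_tumbler: fixed plain wooden disc, 80 mm across, 10 thick, that the tumbler stands on at the start: marks its place in the starting row. The four discs look alike, 88 mm apart in a straight row on the painting board (dark plank, top 18 mm above the table); any order. Origin: centre of its underside, 18 mm above the table. y axis: along the row, to the left seen from the robot; z up.
- bat_vase: fixed plain wooden disc, 80 mm across, 10 thick, that the vase stands on at the start: marks its place in the starting row. The four discs look alike, 88 mm apart in a straight row on the painting board (dark plank, top 18 mm above the table); any order. Origin: centre of its underside, 18 mm above the table. y axis: along the row, to the left seen from the robot; z up.
- rack: drying rack, fixed, light wood, 100 mm wide, four cork pads 72 across; parallel to the board within 18 deg, nearer or farther. Origin: table height, below mid-row; y axis: along the row, to the left seen from the robot; z up. Pad centres x = 0, y = 132 (leftmost), 44, -44, -132 mm; pad tops 40 above the table. Loose cork block 28 high at y = -245. Board and rack row middles 170 to 190 apart in x.
- colour_bowl: white ceramic bowl with red colour in it, 88 mm across at the rim, 42 mm high, loose; it stands on the left end of the painting board, 118 mm from the centre of the leftmost bat. To be left where it is. Origin: centre of its underside.
Mind the look-alikes: they are no part of the job. What is shaped like the tumbler but blue is not meant.

How it is judged:
By the outcome, as a careful person would: the job done as asked, in the order asked, and still so for the second after the job is handed in, with the robot touching nothing.
It also fails if it takes over 93 s, if anything falls off the work surface, if the arm or the gripper's body presses on something with over 40 N, if the wrist force passes 120 N, or if a joint passes its speed limit or range.

### The arm

A 7-joint arm with a two-finger parallel gripper is mounted at the origin on the work surface. World frame = base frame: x ahead of the robot, y to its left, z up, the work surface at z = 0. Lengths are in mm, angles in rad, forces in N, time in s.
With the tool pointing down it reaches from about 350 to 900 mm from the base axis. Payload 8.1 kg.
Tool frame: the origin (TCP) lies at the very end of the fingers, on their centre line; the grasp point (between the pads) lies 19 mm behind it; z points along the fingers, y is the line along which they close (so a half turn about z gives the same grasp; the last joint's range is limited). The gripper opens to 85 mm and grips with 20 to 120 N. Pads are 22 mm wide; open, the fingers measure 114 mm over their backs; the gripper's body (76 mm by 85 mm) begins 54 mm behind the grasp point. The pads swing forward as they close: fully open they stand 13 mm farther back than shut.
Start: joints at [1.159, 0.434, 0.025, 1.573, -0.012, 1.134, -0.075], TCP at [189.924, -595.458, 231.323] pointing down, gripper open.
Joint ranges: [-2.62, 2.62], [-0.44, 2.09], [-1.27, 1.32], [0.08, 2.57], [-1.32, 4.46], [0.12, 2], [-2.74, 2.74]. Speed limits (rad/s): [2.22, 2.22, 3.01, 3.01, 3.14, 3.14, 3.14].

### API

Orientations are given as a unit quaternion [w, x, y, z].
In Python, from cell import * gives the robot as it stands. Calls block until the motion is done:
- goto(position, orientation): joint-space move of the TCP to a pose.
- move_straight(position, frame=None, feed=150, max_force=None): straight line of the TCP; frame=None keeps the orientation; feed is the mean speed in mm/s. With max_force (N) it stops when the force on the tool has changed by that much, and returns True; else False.
- goto_joints(angles): joint-space move.
- grip(opening, effort=None): opening from 0.0 (shut) to 1.0 (fully open); effort is the grip in N (None keeps the last); returns when the fingers have stopped.
- hold(seconds).
- ik(position, orientation): joint angles nearest the present ones, or None.
- snapshot(name): name is "side" or "top" or "wrist"; returns a dict with "color" (480x640x3 uint8, red, green, blue), "camera_matrix" (3x3 intrinsics, pixels), "rvec" (rotation vector, rad) and "tvec" (3), from world to camera coordinates, as OpenCV has them. Camera axes: x right, y down, z forward; pixel columns grow to the right and rows downward; lengths in mm; the calibration is good to about 2 mm. A picture is of the moment at which its call begins. There is no depth.
A pose or a line that the arm cannot do raises Unreachable and nothing moves.
- finish_job(): hands the job in; it is judged then, once.
Readings, each from a call of its own:
- current_clock(): time.
- current_joint_pos(): joint angles.
- current_dq(): joint speeds.
- current_tau(): joint torques, N m.
- current_tcp_pos(): TCP position.
- current_tcp_rot(): TCP orientation.
- current_contact_force(): force on the tool from outside, world axes, zero at the start.
- current_ft_torque(): the same for the moment, N m.
- current_grip_width(): opening from 0.0 (shut) to 1.0 (fully open).
- current_grasp_force(): force on a finger pad.
Only numpy, scipy, OpenCV 4.12 (cv2) and the standard library are available. Lean on these libraries where they do the work, as an engineer would, in place of code of your own. Each camera call takes 0.05 s, during which the arm holds its last target. There are 200 camera calls.

## Working session

There is one attempt and no reset: what is moved stays moved. The work goes in short steps, each a Python script; the robot and the scene stay as the last script left them, time stands still between calls to the robot, and variables do not carry over. Pictures are saved under pics/ and viewed, at most 14 in all, crops included, and the job is handed in when it is done.

```bash
mkdir -p pics; ls
python3 - <<'E'
from cell import *
import cv2,pickle
for n in ("top","side"):
    s=snapshot(n); cv2.imwrite(f"pics/{n}0.png",s["color"][:,:,::-1]); pickle.dump(s,open(f"{n}0.pkl","wb"))
    print(n,s["camera_matrix"],s["rvec"],s["tvec"])
print(current_clock(),current_tcp_rot(),current_tcp_pos())
E
```

```text
pics
top [[530.63600688   0.         319.60469084]
 [  0.         530.63600688 240.25757275]
 [  0.           0.           1.        ]] [ 2.19040556 -2.14505282  0.06093671] [  45.19964182  495.71218858 1029.98554295]
side [[492.42590947   0.         317.87576597]
 [  0.         492.42590947 233.19960915]
 [  0.           0.           1.        ]] [ 0.38947478 -2.58446422  1.45856485] [466.89120254  98.86274074 840.28354513]
0.1 [-6.50919431e-04  9.88115277e-01  1.53713210e-01 -1.56993589e-04] [ 189.7565655  -595.04313263  230.64039643]
```

View pics/top0.png

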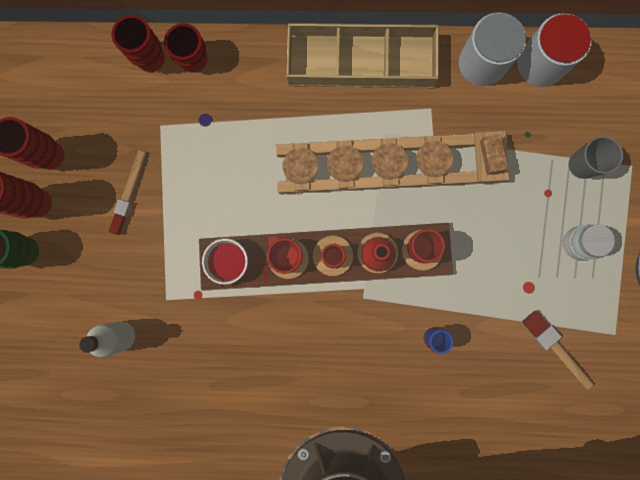

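View pics/side0.png

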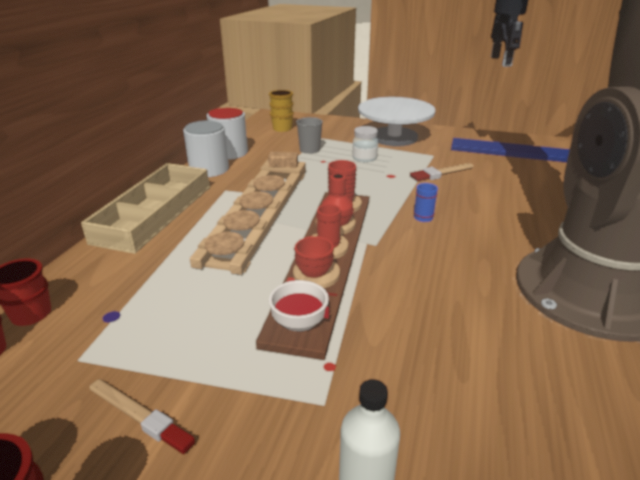

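Top view, board row from the left: bowl (286,256), tumbler (333,256), vase (379,252) and beaker (427,245). The rack pads are at (300,166), (345,161), (390,158) and (435,157). Possible mix-ups: the red ribbed pots off the board at (137,40), (185,45), (30,145) and (25,195), the green one at (15,248), and the blue tumbler at (438,340). I'll check my choice in one close crop.

Run:
```python
import cv2
i=cv2.imread("pics/top0.png")[125:285,262:462]
cv2.imwrite("pics/crop0.png",cv2.resize(i,(740,592),interpolation=cv2.INTER_CUBIC))
```

```text
(no output)
```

View pics/crop0.png

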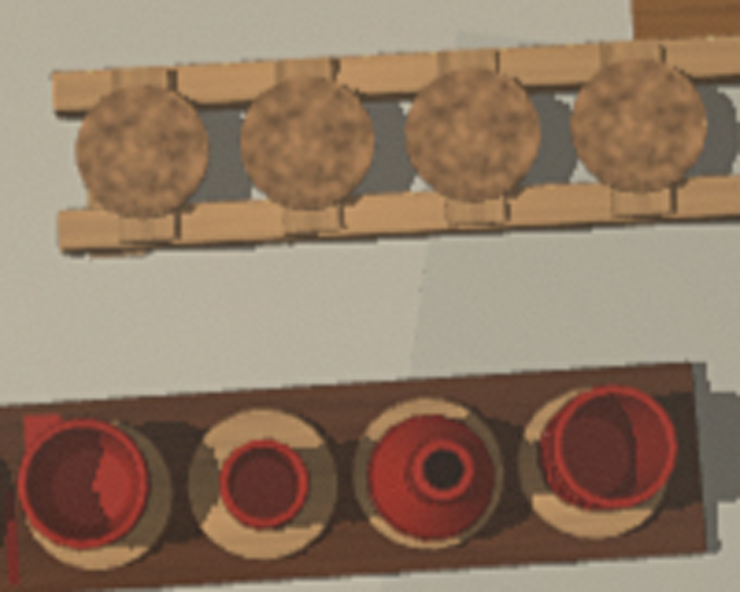

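The crop (scale 3.7, offset 262,125) confirms the order: low wide bowl, narrow tumbler, bottle vase, tall ribbed beaker. Next I'll compute positions.

```bash
cat > h.py <<'E'
import numpy as np,cv2
def ray(s,uv,z):
    R=cv2.Rodrigues(np.array(s["rvec"],float))[0]; t=np.array(s["tvec"],float).ravel()
    c=-R.T@t; d=R.T@np.linalg.inv(s["camera_matrix"])@np.array([uv[0],uv[1],1.])
    return c+d*(z-c[2])/d[2]
E
python3 - <<'E'
from cell import *
from h import *
import pickle
s=pickle.load(open("top0.pkl","rb"))
f=lambda u,z: ray(s,(u[0]/3.7+262-.36,u[1]/3.7+125-.36),z)[:2]
pads=[f(u,40) for u in [(142,149),(308,142),(473,133),(639,125)]]
rims=[f(u,z) for u,z in [((83,483),78),((264,484),100),((442,468),126),((613,447),113)]]
bats=[f(u,28) for u in [(98,496),(263,484),(428,473),(592,464)]]
for n,a in (("pads",pads),("rims",rims),("bats",bats)):
    print(n,np.round(a,1).tolist(),np.round(np.linalg.norm(np.diff(a,axis=0),axis=1),1)); d=a[0]-a[3]; print(np.degrees(np.arctan2(-d[0],d[1])))
w=snapshot("wrist"); R=cv2.Rodrigues(w["rvec"])[0]; print("wristcam",-R.T@w["tvec"],R.T[:,2],w["camera_matrix"][0,0])
for p in rims+pads:
  for yaw in (0,np.pi):
    # tool down, tool y along world x or -x, rotated by row angle
    from scipy.spatial.transform import Rotation as Ro
    M=(Ro.from_euler('z',np.pi/2+yaw)*Ro.from_euler('x',np.pi)).as_quat(scalar_first=True)
    q=ik([p[0],p[1],200],M); print(None if q is None else np.round(q,2))
E
```

```text
pads [[641.1, 96.9], [646.3, 8.7], [652.6, -78.6], [658.3, -166.1]] [88.3 87.5 87.7]
3.745549994428182
rims [[460.7, 119.9], [460.9, 28.5], [469.0, -56.7], [481.7, -140.4]] [91.5 85.5 84.8]
4.608307029572981
bats [[456.5, 116.4], [464.7, 29.0], [472.3, -58.1], [478.9, -144.5]] [87.8 87.5 86.6]
4.8934477614403455
wristcam [ 265.23379259 -572.5810819   373.02570434] [-0.29617201 -0.09462869 -0.95043545] 419.1538977562281
[ 0.39  0.38 -0.96  1.91  0.36  1.03 -0.73]
[ 0.45  0.42 -1.06  1.91  0.42  1.06  2.36]
[ 0.42  0.29 -0.72  1.95  0.23  0.98 -0.41]
[ 0.65  0.39 -1.06  1.94  0.39  1.04  2.57]
[ 0.51  0.28 -0.61  1.94  0.2   0.98 -0.19]
[-0.88  0.37  1.18  2.03 -0.41  1.   -2.63]
[ 0.61  0.32 -0.54  1.88  0.2   1.   -0.02]
[-0.66  0.45  1.17  1.97 -0.48  1.04 -2.41]
[ 0.21  0.6  -0.71  1.51  0.41  1.19 -0.57]
[ 0.38  0.73 -1.07  1.49  0.65  1.31  2.39]
[ 0.35  0.6  -0.72  1.51  0.41  1.19 -0.43]
[-0.75  0.73  1.15  1.61 -0.7   1.26 -2.61]
[ 0.42  0.59 -0.61  1.49  0.35  1.18 -0.25]
[-0.6   0.75  1.15  1.58 -0.71  1.28 -2.48]
[ 0.45  0.59 -0.45  1.44  0.27  1.18 -0.04]
[-0.44  0.79  1.15  1.52 -0.73  1.31 -2.36]
```

```bash
cat >> h.py <<'E'
from scipy.spatial.transform import Rotation as Ro
def Q(deg): return (Ro.from_euler('z',90+deg,degrees=True)*Ro.from_euler('x',180,degrees=True)).as_quat(scalar_first=True)
E
python3 - <<'E'
from cell import *
from h import *
import pickle
goto([560,10,300],Q(4.5))
s=snapshot("wrist"); pickle.dump(s,open("w1.pkl","wb")); cv2.imwrite("pics/w1.png",cv2.resize(s["color"][:,:,::-1],(800,600),interpolation=cv2.INTER_CUBIC))
print(current_clock(),current_tcp_pos())
E
```

```text
2.725 [560.08298066   8.77334807 299.74325682]
```

View pics/w1.png

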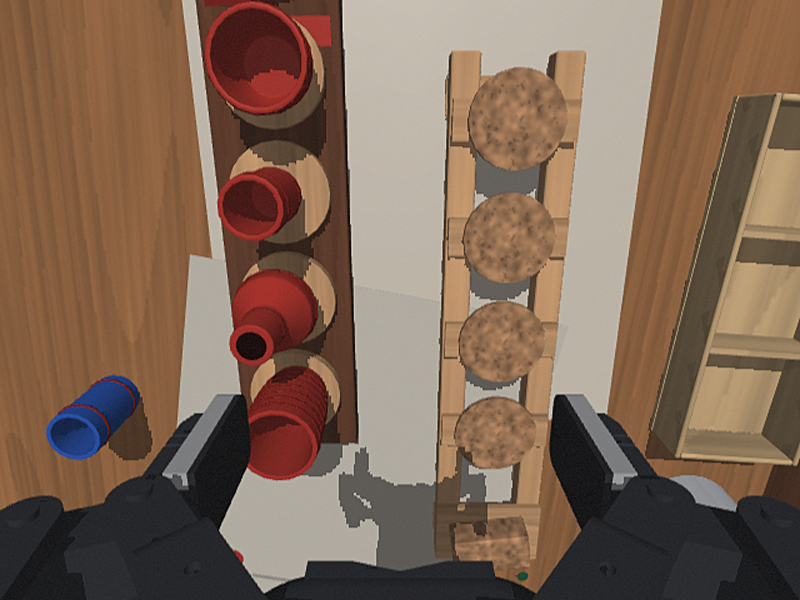

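The wrist view shows, in 800x600 pixels, rim centres at bowl (258,58), tumbler (252,207), vase (252,344) and beaker (284,444). Pads are at (518,119), (510,238), (503,342) and (496,432). I'll compare these with the top-camera estimates.

Run:
```python
from h import *
import pickle
s=pickle.load(open("w1.pkl","rb"))
f=lambda u,z: ray(s,(u[0]/1.25-.1,u[1]/1.25-.1),z)[:2]
P=np.array([f(u,40) for u in [(518,119),(510,238),(503,342),(496,432)]])
R=np.array([f(u,z) for u,z in [((258,58),78),((252,207),100),((252,344),126),((284,444),113)]])
print(P.round(1).tolist(),R.round(1).tolist())
```

```text
[[639.0, 96.3], [645.6, 8.7], [652.2, -78.9], [657.8, -164.9]] [[460.6, 119.4], [461.5, 28.0], [467.4, -57.4], [486.2, -140.9]]
```

Both views agree within about 2 mm. I'll start with the bowl.

```bash
cat >> h.py <<'E'
from cell import *
POT=dict(bowl=((460.7,119.6),32,-132),tumbler=((461.2,28.2),45,-44),vase=((468.2,-57.),74,44),beaker=((483,-140.7),55,132))
a=np.radians(3.9); C=np.array([649.1,-34.7])
def pad(y): return C+y*np.array([-np.sin(a),np.cos(a)])
def cycle(n,LIFT=150):
    (x,y),h,py=POT[n]; g=28+h-19; q=Q(4.5)
    grip(1.0); goto([x,y,g+110],q)
    move_straight([x,y,g],feed=130); grip(0.0,effort=30)
    print(n,"grip",current_grip_width(),current_grasp_force(),current_clock())
    move_straight([x,y,g+20],feed=60); move_straight([x,y,g+LIFT-28],feed=200)
    print("held",current_grip_width(),current_grasp_force())
    X,Y=pad(py); G=g+12
    move_straight([X,Y,G+LIFT-40],feed=200); hold(.2)
    move_straight([X,Y,G+6],feed=120)
    r=move_straight([X,Y,G-4],feed=12,max_force=3); print("touch",r,current_tcp_pos()[2]-G,current_contact_force())
    w=current_grip_width(); grip(min(1,w+.06)); hold(.1); grip(1.0)
    move_straight([X,Y,G+110],feed=160); print("done",current_clock())
E
python3 - <<'E'
from h import *
cycle("bowl")
s=snapshot("top"); cv2.imwrite("pics/t2.png",cv2.resize(s["color"][115:315,215:535,::-1],(800,500),interpolation=cv2.INTER_CUBIC))
E
```

```text
bowl grip 0.7428256792440274 31.42873358445513 5.125
held 0.741442556961003 33.45657999160039
touch True 1.0242864379277208 [-1.16826589 -1.44013748  6.20590083]
done 11.3667
```

View pics/t2.png

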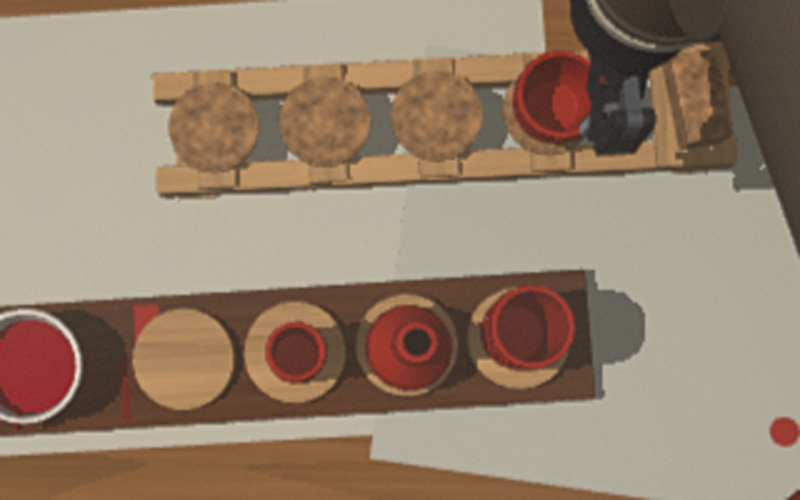

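The bowl stands upright on the rightmost pad (rim centre about (559,97) in the crop), partly hidden by the gripper, and nothing else has moved. Now the tumbler.

Run:
```python
from h import *
cycle("tumbler")
goto([470,-57,250],Q(4.5))
s=snapshot("top"); cv2.imwrite("pics/t3.png",cv2.resize(s["color"][125:205,270:470,::-1],(800,320),interpolation=cv2.INTER_CUBIC))
print(ray(s,(215+559/2.5-.3,115+97/2.5-.3),90),pad(-132),pad(-44))
```

```text
tumbler grip 0.5016388871363174 29.48221469298005 14.175
held 0.4993067510900291 30.611791452392936
touch True 0.619336336238959 [-1.52631058 -0.82989029  6.09660828]
done 19.95
[ 655.6640212  -163.95462591   90.        ] [ 658.07801837 -166.39432481] [652.09267279 -78.59810827]
```

View pics/t3.png

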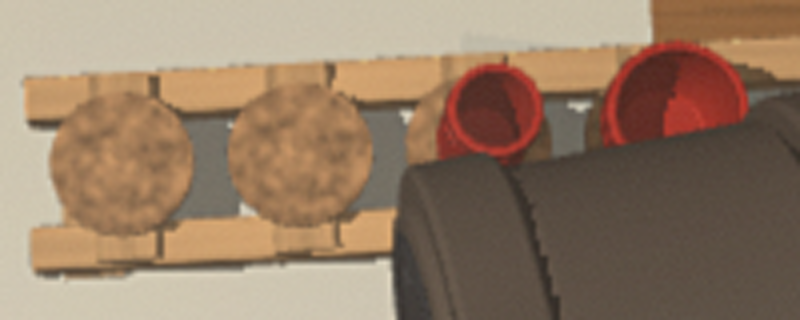

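The tumbler is upright on the second pad from the right (rim about (494,113) in the crop) and the bowl beside it is upright too. Vase and beaker next.

Run:
```python
from h import *
cycle("vase")
cycle("beaker")
goto([470,-250,330],Q(4.5))
import pickle
s=snapshot("top"); pickle.dump(s,open("t4.pkl","wb"))
cv2.imwrite("pics/t4.png",cv2.resize(s["color"][125:275,200:460,::-1],(780,450),interpolation=cv2.INTER_CUBIC))
s=snapshot("side"); cv2.imwrite("pics/s4.png",s["color"][100:400,50:450,::-1]); print(current_clock())
```

```text
vase grip 0.3881289044602512 25.72286536800675 22.9167
held 0.3402685049253711 38.51333303027786
touch True 3.259710414341555 [-0.77109506 -0.31218693  5.89750612]
done 28.525
beaker grip 0.68146054187418 30.581881191465072 30.9917
held 0.6817844140912397 32.63218345018686
touch True 0.9051639473496067 [-1.00677255 -0.21216988  5.21785144]
done 36.975
38.6
```

View pics/t4.png

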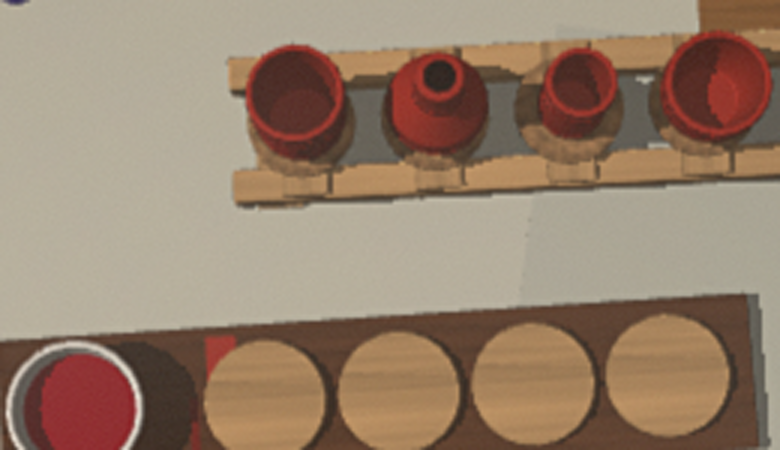

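View pics/s4.png

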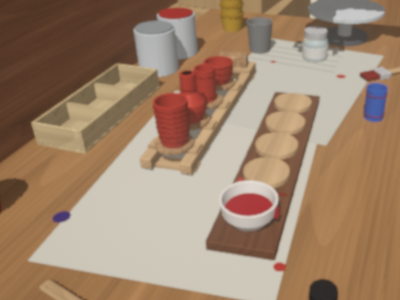

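All four pots stand upright on the pads, in reverse order. Rims in the crop: beaker (295,94), vase (440,77), tumbler (579,83), bowl (717,86). The colour bowl hasn't moved. Checking how well they are centred.

Run:
```python
from h import *
import pickle
s=pickle.load(open("t4.pkl","rb"))
for u,h,y in [((295,94),85,132),((440,77),98,44),((579,83),72,-44),((717,86),50,-132)]:
    print((ray(s,(200+u[0]/3-.33,125+u[1]/3-.33),40+h)[:2]-pad(y)).round(1))
```

```text
[-1.9 -1.7]
[ 0.6 -0.8]
[-1.1  1.9]
[-2.1  1.8]
```

All are within about 3 mm of their pad centres, so I'm handing in.

```bash
python3 -c "
from cell import *
print(finish_job())"
```

```text
the job is handed in; nothing more can be done
None
```

All four pots stand upright on the rack in reverse order, each within about 3 mm of its pad centre by the camera, with the colour bowl undisturbed; I handed the job in at about 39 s.

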